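Turn the flap of the produce tray over its spine

ROBOT

A 6-joint arm with a two-finger parallel gripper is mounted at the origin on a cart in front of the work surface, level with it; the furniture and walls round the work are solid. World frame = base frame: x ahead of the robot, y to its left, z up, the work surface at z = 0. Lengths are in m, angles in rad, forces in N, time in s.
With the tool pointing down it reaches from about 0.25 to 0.725 m from the base axis. Payload 4 kg.
Tool frame: the origin (TCP) lies at the very end of the fingers, on their centre line; the grasp point (between the pads) lies 19 mm behind it; z points along the fingers, y is the line along which they close (so a half turn about z gives the same grasp; the last joint's range is limited). The gripper opens to 85 mm and grips with 20 to 120 N. Pads are 22 mm wide; open, the fingers measure 114 mm over their backs; the gripper's body (76 mm by 85 mm) begins 54 mm behind the grasp point. The pads swing forward as they close: fully open they stand 13 mm farther back than shut.
Start: joints at [1.332, 0.241, 0.005, 1.335, 0, 1.571], TCP at [0.118, 0.486, 0.231] pointing down, gripper open.
Joint ranges: [-2.72, 2.72], [-1.05, 1.87], [-1.09, 1.28], [-1.99, 2.15], [-1.42, 1.44], [-3.14, 3.14]. Speed limits (rad/s): [2.79, 2.79, 3.14, 3.14, 3.14, 3.14].

INTERFACE

Orientations are given as a unit quaternion [x, y, z, w].
In Python, from workcell import bot, vision, workorder gives the robot as it stands.
- The arm moves only by the shell command python3 -m creep 'ROWS' [OPENING]. ROWS is JSON, a list of rows, each a list of 2 entries, a list of its own where there are three numbers: the shift along the tool's x, y, z in mm, then the turn, a rotation vector about the tool's x, y, z in rad. In form: [[[dx, dy, dz], [wx, wy, wz]], ...]. A call has 1 to 12 rows; each row shifts and turns the commanded pose from where the row before left it, along the tool's axes as they then stand; what a row does not reach is not made up. A row lasts 1/8 s, in which the tool goes at most 62.5 mm and 10.7 degrees, less where a joint would pass 70% of its speed; a pose out of reach is approached as far as the arm can. A call is refused whole if a number of a shift passes 62.5 or a number of a turn 0.188, either way. A call with a gripper value outside its range is refused whole. OPENING is the finger opening in mm, from 0 to 85.4, set as the call begins (- or left out, the last holds). The fingers move at their own pace and stop on an object; the grip force is fixed at half the most. Time passes only in rows, so rows that do not move let the fingers close. It gives the time, the measured TCP pose, the force, the opening and the grip force at its end, in the units of the state.
- bot.get_obs(): the state, without advancing time (a new reading comes with each control period).
- vision.camera(name): name is "scene" or "top" or "wrist"; returns a dict with "image" (400x640x3 uint8, blue, green, red), "z_map" (400x640 float32, m along the optical axis (not along the pixel's ray), 0 where there is no reading), "K" (3x3 intrinsics, pixels), "rvec" (rotation vector, rad) and "tvec" (3), from world to camera coordinates, as OpenCV has them; the wrist camera has in their place "tool_from_camera" (4x4, takes a point from camera to tool coordinates, whose origin is the TCP and whose axes are the flange's). Camera axes: x right, y down, z forward; pixel columns grow to the right and rows downward; lengths in m; the calibration is good to about 2 mm. A picture is of the moment at which its call begins: read the wrist's pose just before it.
- workorder.job_done(): hands the job in; it is judged then, once.
Trained networks look in a picture, given as the dict that the camera call returned (one of the last four; its "shot" number tells which), for a name from the list of things; names that differ only in an ending like _2 or _b are one class to them, and where a whole thing is asked for, a point or a joint stands for the part that bears it (a point fixed in the world has none). Each returns a list of dicts, best first, with "score" (0 to 1); they miss things now and then, are a little off and sometimes report something else, mostly with a low value. They report only what shows in the picture. A call takes as long as a camera call. They do not tell look-alikes from the thing itself.
- vision.spot_in(picture, query): "position" ([column, row] in pixels, amid what is visible of it).
- vision.place_of(picture, query): "position" ([column, row] in pixels: a listed point, or the origin of a listed thing).
The state is a dict: "clock": time; "joint_pos": joint angles; "joint_vel": joint speeds; "tau": joint torques, N m; "eef_pos": TCP position; "tool_rot": TCP orientation; "ft_force": force on the tool from outside, world axes, zero at the start; "ft_torque": the same for the moment, N m; "grip_width": finger opening in m; "grasp_force": force on a finger pad.
Only numpy, scipy, OpenCV 4.12 (cv2) and the standard library are available. Lean on these libraries where they do the work, as an engineer would, in place of code of your own. Each camera call takes 0.05 s, during which the arm holds its last target. There are 200 camera calls.

TASK

The wooden flap of the two-bay produce tray covers the bay nearer the robot. Reach under its overhanging tab with the fingertips, turn it gently over the spine and press it down until it lies flat over the far bay, so that the near bay is open; then take the hand away. Only push the flap, never pinch it or slam it, and leave the produce in the tray and the things beside it where they are.

Things in the scene. Friction and masses are not known exactly. Their poses are not given: they have to be found in the camera images.
- tray: Light wood tray fixed to the table, 160 (its x) by 130 mm (its y), walls 6 mm thick, tops 50 mm above the table. A divider along its y, under the steel spine, parts a near bay (tray -x, toward the robot) from a far bay (+x). Origin: centre of the underside, on the table; z up; yaw within 0.45 rad of 0. The hinged flap belongs to it. Nothing stands in front of its near end.
- leaf (a joint): Flap angle about the spine, rad: 0 = flat over the near bay, 1.57 = upright, 3.14 = flat over the far bay (hard stops at 0 and 3.14). Starts between 0 and 0.3. The hinge is stiff by friction, about 0.09 N m: the 90 g flap stays at any angle where it is left and must be pushed the whole way, with 1 to 2 N at its tab.
- spine (a point): Middle of the spine (hinge) axis, straight above the tray's origin, 56 mm above the table; the axis runs along the tray's y, and the point's axes are the tray's.
- lime: Green lime, about 51 x 42 x 41 mm, loose in the near bay under the flap; to be left there. Origin: centre of its underside at the start.
- sweet_potato: Purple sweet potato, 38 x 86 x 39 mm, loose in the far bay; lower than the walls. Origin: centre of its underside at the start.
- garlic: Garlic bulb, 58 x 59 x 59 mm, loose on the table beside the tray. Origin: centre of its underside.
- jar: Small pepper jar with dark lid, 44 mm across and 96 mm tall, loose on the table beside the tray. Origin: centre of its underside.
- leaf_tab (a point): Middle of the tab's outer edge, at half thickness, 108 mm from the spine axis; moves with the flap. The flap is light wood, 126 mm wide (tray y), 6 mm thick, mid-plane through the spine axis; it ends flush with the tray's end wall, 80 mm from the axis. Only the 46 mm wide central tab, with rounded corners, overhangs (by 28 mm); at 0 its underside is 53 mm above the table, with free space under it.
There are look-alikes about, which are no part of the job. What is shaped like the jar but yellow is not meant.

How it is judged:
By the outcome, as a careful person would: the job done as asked, in the order asked, and still so for the second after the job is handed in, with the robot touching nothing.
It also fails if it takes over 40 s, if anything falls off the work surface, if the arm or the gripper's body presses on something with over 40 N, if the wrist force passes 120 N, or if a joint passes its speed limit or range.

## Working session

There is one attempt and no reset: what is moved stays moved. The work goes in short steps, Python scripts to look and compute and a shell command to move; the robot and the scene stay as the last step left them, time stands still between calls to the robot, and variables do not carry over. Pictures are saved under pics/ and viewed, at most 10 in all, crops included, and the job is handed in when it is done.

```bash
mkdir -p pics; ls; cat > h.py <<'E'
import numpy as np, cv2
from scipy.spatial.transform import Rotation as R
from workcell import bot, vision, workorder
def world(p,uv,r=2):
    u,v=[int(round(a)) for a in uv]
    z=p["z_map"][v-r:v+r+1,u-r:u+r+1]; z=np.median(z[z>0])
    c=z*np.linalg.inv(p["K"])@[uv[0],uv[1],1]
    M=cv2.Rodrigues(np.array(p["rvec"],float))[0]
    return M.T@(c-np.array(p["tvec"]).ravel())
def cloud(p):
    h,w=p["z_map"].shape; u,v=np.meshgrid(np.arange(w),np.arange(h))
    z=p["z_map"]; c=np.stack([u*z,v*z,z],-1)@np.linalg.inv(p["K"]).T
    M=cv2.Rodrigues(np.array(p["rvec"],float))[0]
    W=(c-np.array(p["tvec"]).ravel())@M; W[z==0]=np.nan
    return W
E
python3 - <<'E'
from h import *
for n in("scene","top"):
    p=vision.camera(n); cv2.imwrite(f"pics/{n}0.png",p["image"])
    for q in("tray","spine","leaf_tab","lime","sweet_potato","garlic","jar"):
        for f in(vision.spot_in,vision.place_of):
            try:
                for d in f(p,q)[:3]: print(n,q,f.__name__,np.round(d["position"]),round(d["score"],2),world(p,d["position"]).round(3))
            except Exception as e: print(n,q,f.__name__,e)
o=bot.get_obs(); print(o["clock"],o["eef_pos"],o["tool_rot"])
E
```

```text
pics
scene tray call [338. 202.] 0.91 [0.504 0.101 0.047]
scene spine call [331. 191.] 0.67 [0.499 0.116 0.064]
scene spine call [338. 177.] 0.95 [0.543 0.154 0.06 ]
scene leaf_tab call [314. 181.] 0.87 [0.492 0.159 0.067]
scene leaf_tab call [286. 184.] 0.59 [0.44  0.171 0.072]
scene lime call [310. 198.] 0.56 [0.494 0.179 0.018]
scene sweet_potato call [357. 183.] 0.54 [0.582 0.144 0.037]
scene sweet_potato call [351. 194.] 0.71 [0.533 0.1   0.055]
scene garlic call [346. 233.] 0.77 [0.471 0.034 0.037]
scene garlic call [345. 243.] 0.75 [0.466 0.031 0.019]
scene garlic call [340. 178.] 0.68 [0.543 0.15  0.06 ]
scene jar call [254. 168.] 0.9 [0.428 0.276 0.06 ]
scene jar call [307. 139.] 0.87 [0.585 0.325 0.057]
scene jar call [290. 151.] 0.86 [0.508 0.271 0.076]
scene jar call [292. 177.] 0.83 [0.462 0.186 0.073]
scene jar call [307. 162.] 0.65 [0.583 0.324 0.002]
top tray call [317. 197.] 0.85 [0.531 0.158 0.059]
top tray call [315. 211.] 0.53 [0.502 0.163 0.065]
top tray call [319. 193.] 0.71 [0.539 0.155 0.057]
top spine call [314. 197.] 0.58 [0.53  0.164 0.06 ]
top spine call [
[... 176 characters left out ...]
6 [0.594 0.158 0.042]
top leaf_tab call [312. 241.] 0.62 [0.439 0.171 0.071]
top sweet_potato call [319. 171.] 0.74 [0.587 0.154 0.042]
top sweet_potato call [316. 176.] 0.66 [0.578 0.161 0.034]
top garlic call [369. 217.] 0.66 [0.487 0.051 0.048]
top garlic call [368. 212.] 0.95 [0.496 0.051 0.042]
top jar call [253. 243.] 0.93 [0.438 0.287 0.094]
top jar call [230. 165.] 0.7 [0.595 0.333 0.095]
top jar call [257. 201.] 0.68 [0.521 0.279 0.094]
top jar call [259. 242.] 0.92 [0.441 0.275 0.094]
top jar call [238. 171.] 0.75 [0.589 0.324 0.062]
top jar call [263. 202.] 0.66 [0.52  0.267 0.093]
1.5 [0.11828214 0.48581557 0.23130286] [1.19118996e-01 9.92879985e-01 3.78184978e-06 1.92890331e-05]
```

```bash
python3 - <<'E'
from h import *
a=cv2.imread("pics/top0.png")[130:290,190:410]; b=cv2.imread("pics/scene0.png")[100:280,220:420]
cv2.imwrite("pics/c1.png",cv2.resize(a,None,fx=3.6,fy=3.6)); cv2.imwrite("pics/c2.png",cv2.resize(b,None,fx=3.3,fy=3.3))
p=vision.camera("top"); W=cloud(p)
# flap points: fit plane and outline
m=(W[...,2]>.052)&(W[...,2]<.085)&(abs(W[...,0]-.5)<.12)&(abs(W[...,1]-.16)<.1)
lab,L=cv2.connectedComponents(m.astype(np.uint8)); l=L[210,314]; P=W[L==l]
F=P[(abs(P[:,0]-.495)<.03)&(abs(P[:,1]-.165)<.04)]
c,_,_,_=np.linalg.lstsq(np.c_[F[:,:2]-F[:,:2].mean(0),np.ones(len(F))],F[:,2],rcond=None); print("plane",c,F.mean(0))
for x in np.arange(.42,.56,.01):
    s=P[abs(P[:,0]-x)<.003]
    if len(s): print(round(x,3),s[:,1].min().round(3),s[:,1].max().round(3),np.median(s[:,2]).round(4))
print(P[:,0].min())
E
```

```text
plane [-0.14825267  0.01416922  0.06543136] [0.49503969 0.16443822 0.06543136]
0.44 0.151 0.185 0.0729
0.45 0.148 0.193 0.0726
0.46 0.107 0.193 0.0708
0.47 0.107 0.218 0.069
0.48 0.104 0.23 0.0678
0.49 0.104 0.23 0.0664
0.5 0.104 0.228 0.0648
0.51 0.101 0.226 0.0631
0.52 0.101 0.226 0.0618
0.53 0.1 0.224 0.0602
0.54 0.108 0.224 0.0591
0.55 0.144 0.211 0.0589
0.4390266494580118
```

View pics/c1.png

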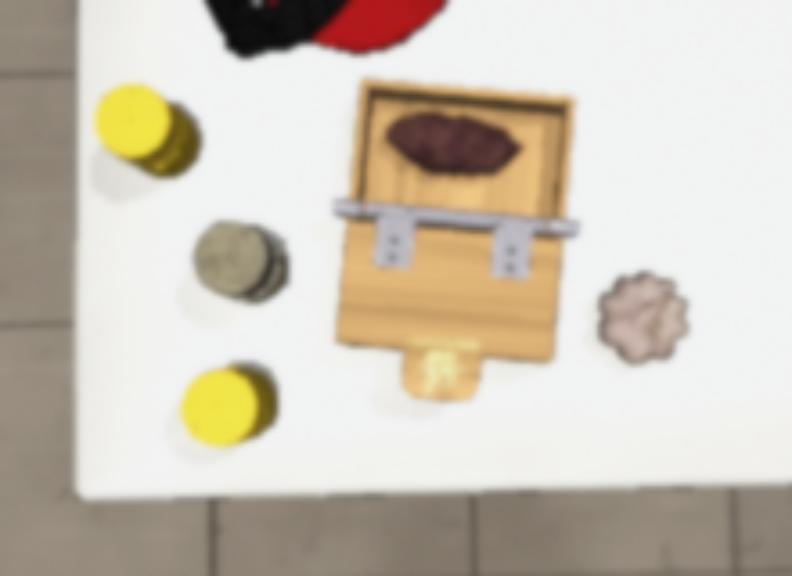

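View pics/c2.png

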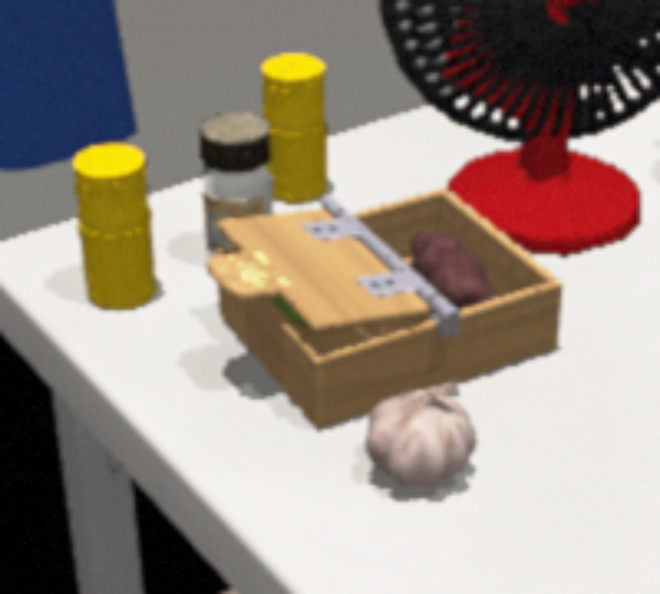

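The only jar that is not yellow is the dark-lidded one at top (257,201); the yellow jar-shaped things at (230,165) and (253,243) are look-alikes. None of them gets touched. The flap tab is at top (312,241), tilted about 0.15 rad. A fan stands beyond the tray, so I'll check its clearance and refine the tray frame.

```bash
python3 - <<'E'
from h import *
W=np.concatenate([cloud(vision.camera(n)).reshape(-1,3) for n in("top","scene")]); W=W[~np.isnan(W[:,0])]
f=W[(W[:,2]>.02)&(W[:,0]>.645)&(W[:,0]<.9)&(abs(W[:,1]-.16)<.16)]
for z in np.arange(.02,.5,.04):
    s=f[abs(f[:,2]-z)<.02]
    if len(s)>3: print("z",z.round(2),"xmin",np.percentile(s[:,0],1).round(3),"y",s[:,1].min().round(3),s[:,1].max().round(3),len(s))
p=vision.camera("top");W=cloud(p)
for uv in[(284,188),(349,193),(302,226),(322,228),(291,152.5),(349,157.5),(284,225),(343,230),(302,240),(322,240.5)]: print(uv,world(p,uv,1).round(3))
# steel-coloured spine pixels: grey
im=p["image"].astype(int); sat=im.max(-1)-im.min(-1)
m=(sat<35)&(W[...,2]>.05)&(W[...,2]<.075)&(abs(W[...,0]-.545)<.02)&(abs(W[...,1]-.16)<.09)
P=W[m]; print(m.sum(),P.mean(0).round(4),P.min(0).round(3),P.max(0).round(3)); (vx,vy,x0,y0)=cv2.fitLine(P[:,:2].astype(np.float32),cv2.DIST_HUBER,0,.001,.001).ravel(); print(vx,vy,x0,y0)
E
```

```text
z 0.02 xmin 0.67 y 0.0 0.273 2061
z 0.06 xmin 0.671 y 0.0 0.257 2513
z 0.1 xmin 0.649 y 0.0 0.277 3341
z 0.14 xmin 0.648 y 0.0 0.308 4216
z 0.18 xmin 0.648 y 0.0 0.314 5692
z 0.22 xmin 0.647 y 0.001 0.282 4477
z 0.26 xmin 0.65 y 0.017 0.268 3484
z 0.3 xmin 0.707 y 0.214 0.228 26
(284, 188) [0.551 0.228 0.059]
(349, 193) [0.537 0.092 0.058]
(302, 226) [0.47  0.191 0.07 ]
(322, 228) [0.465 0.15  0.07 ]
(291, 152.5) [0.628 0.213 0.047]
(349, 157.5) [0.615 0.089 0.047]
(284, 225) [0.474 0.23  0.047]
(343, 230) [0.461 0.104 0.002]
(302, 240) [0.441 0.195 0.002]
(322, 240.5) [0.439 0.151 0.001]
444 [0.5408 0.1632 0.059 ] [0.525 0.088 0.05 ] [0.558 0.232 0.064]
0.0830289 0.99654716 0.54086006 0.14468707
```

```bash
python3 -m creep '[[[0,0,0],[0,0,-0.16]],[[-40,0,0],[0,-0.18,0]],[[-40,-50,0],[0,-0.18,0]],[[-40,-50,0],[0,-0.18,0]]]' 0
```

```text
clock: 2.2
eef_pos: [0.2262, 0.3785, 0.2523]
tool_rot: [0.038, 0.962, -0.011, 0.269]
ft_force: [-0.4, -0.8, -0.0]
grip_width: 0.0123
grasp_force: 0.0
```

```bash
cat > plan.py <<'E'
from h import *
S=np.array([.544,.161,.056]); yaw=-.095
ex=np.array([np.cos(yaw),np.sin(yaw),0]); ey=np.array([-ex[1],ex[0],0]); ez=np.array([0,0,1.])
def pose(xp,z,a,dy=0,daz=0):   # tray x', z, pitch a below horizontal
    rr=R.from_euler('z',daz); e1=rr.apply(ex); e2=rr.apply(ey)
    t=np.cos(a)*e1-np.sin(a)*ez
    return S*[1,1,0]+xp*ex+z*ez+dy*ey, R.from_matrix(np.c_[np.cross(e2,t),e2,t])
def delta(A,B):
    return (A[1].inv().apply(B[0]-A[0])*1000).round(1), (A[1].inv()*B[1]).as_rotvec().round(3)
def now():
    o=bot.get_obs(); return np.array(o["eef_pos"]),R.from_quat(o["tool_rot"])
E
python3 - <<'E'
from plan import *
for n in("top","scene"):
    W=cloud(vision.camera(n)).reshape(-1,3); W=W[~np.isnan(W[:,0])]
    f=W[(W[:,2]>.07)&(W[:,0]>.56)&(W[:,0]<.9)&(W[:,1]>.0)&(W[:,1]<.3)]
    for z in np.arange(.09,.4,.04):
        for y in(.02,.06,.1,.14,.18,.22,.26):
            s=f[(abs(f[:,2]-z)<.02)&(abs(f[:,1]-y)<.02)]
            if len(s)>3: print(n,"z",z.round(2),"y",y,"xmin",s[:,0].min().round(3),len(s))
A=now(); print(A[0],A[1].as_matrix().round(2).tolist(), np.round(bot.get_obs()["joint_pos"],2))
for a in(25,30,35): 
    for d in(.17,.14): print(a,d,delta(A,pose(-d,.06,np.radians(a))))
E
```

```text
top z 0.09 y 0.02 xmin 0.844 309
top z 0.09 y 0.06 xmin 0.835 168
top z 0.09 y 0.1 xmin 0.839 186
top z 0.09 y 0.14 xmin 0.864 178
top z 0.09 y 0.18 xmin 0.69 44
top z 0.09 y 0.22 xmin 0.643 38
top z 0.09 y 0.26 xmin 0.661 28
top z 0.13 y 0.02 xmin 0.845 121
top z 0.13 y 0.06 xmin 0.836 198
top z 0.13 y 0.1 xmin 0.84 253
top z 0.13 y 0.14 xmin 0.768 229
top z 0.13 y 0.18 xmin 0.681 174
top z 0.13 y 0.22 xmin 0.632 232
top z 0.13 y 0.26 xmin 0.622 86
top z 0.17 y 0.02 xmin 0.849 128
top z 0.17 y 0.06 xmin 0.837 395
top z 0.17 y 0.1 xmin 0.841 411
top z 0.17 y 0.14 xmin 0.762 293
top z 0.17 y 0.18 xmin 0.68 231
top z 0.17 y 0.22 xmin 0.63 323
top z 0.17 y 0.26 xmin 0.619 244
top z 0.21 y 0.02 xmin 0.857 177
top z 0.21 y 0.06 xmin 0.852 309
top z 0.21 y 0.1 xmin 0.869 49
top z 0.21 y 0.14 xmin 0.769 180
top z 0.21 y 0.18 xmin 0.682 515
top z 0.21 y 0.22 xmin 0.634 504
top z 0.21 y 0.26 xmin 0.623 732
top z 0.25 y 0.18 xmin 0.69 679
top z 0.25 y 0.22 xmin 0.649 753
top z 0.25 y 0.26 xmin 0.639 522
top z 0.29 y 0.18 xmin 0.741 10
top z 0.29 y 0.22 xmin 0.683 362
scene z 0.09 y 0.02 xmin 0
[... 1077 characters left out ...]
0.647 643
scene z 0.25 y 0.26 xmin 0.636 328
scene z 0.29 y 0.18 xmin 0.739 5
scene z 0.29 y 0.22 xmin 0.679 208
[0.22431164 0.37286367 0.24989498] [[-0.85, 0.08, 0.51], [0.06, 1.0, -0.05], [-0.52, -0.01, -0.86]] [ 1.4   0.03 -0.31  1.18 -0.54  1.46]
25 0.17 (array([ -43.1, -181.7,  249.3]), array([ 0.007, -0.593,  0.018]))
25 0.14 (array([ -68.8, -182.2,  264.7]), array([ 0.007, -0.593,  0.018]))
30 0.17 (array([ -43.1, -181.7,  249.3]), array([ 0.006, -0.506,  0.018]))
30 0.14 (array([ -68.8, -182.2,  264.7]), array([ 0.006, -0.506,  0.018]))
35 0.17 (array([ -43.1, -181.7,  249.3]), array([ 0.005, -0.419,  0.018]))
35 0.14 (array([ -68.8, -182.2,  264.7]), array([ 0.005, -0.419,  0.018]))
```

```bash
python3 - <<'E'
from plan import *
A=now(); B=pose(-.16,.07,np.radians(30),-.002,.1); d=delta(A,B); print(d, d[0]/8, d[1]/8)
E
```

```text
(array([ -56.8, -184. ,  245.8]), array([-0.066, -0.506, -0.053])) [ -7.1   -23.     30.725] [-0.00825  -0.06325  -0.006625]
```

```bash
python3 -m creep '[[[-7,-23,30],[0,0,0]],[[-7,-23,30],[0,0,0]],[[-7,-23,30],[0,0,0]],[[-7,-23,30],[0,0,0]],[[-7,-23,30],[0,0,0]],[[-7,-23,30],[-0.016,-0.127,-0.013]],[[0,-23,0],[-0.016,-0.127,-0.013]],[[0,-23,0],[-0.016,-0.127,-0.013]],[[0,0,0],[-0.016,-0.127,-0.013]],[[0,0,0],[0,0,0]]]'; python3 - <<'E'
from plan import *
A=now(); print(A[0],np.round(bot.get_obs()["joint_pos"],2))
for B in (pose(-.16,.07,np.radians(30),-.002,.1),pose(-.0975,.040,np.radians(30),-.002,.1)): d=delta(A,B); print(d)
E
```

```text
clock: 3.55
eef_pos: [0.3337, 0.2171, 0.139]
tool_rot: [0.007, 0.871, -0.011, 0.491]
ft_force: [0.7, 0.0, -1.2]
grip_width: 0.0003
grasp_force: 0.0
[0.33370812 0.21710309 0.13899224] [ 1.25  0.02 -1.08  0.02 -0.96  1.03]
(array([ 32.8, -41. ,  80.2]), array([-0.029, -0.02 , -0.003]))
(array([ 26.3, -45.2, 149.1]), array([-0.029, -0.02 , -0.003]))
```

```bash
python3 -m creep '[[[15,-20,20],[-0.029,-0.02,0]],[[15,-20,20],[0,0,0]],[[0,-2,20],[0,0,0]],[[0,0,20],[0,0,0]],[[0,0,0],[0,0,0]]]'; python3 - <<'E'
from plan import *
A=now(); print(A[0],np.round(bot.get_obs()["joint_pos"],2))
for B in (pose(-.16,.07,np.radians(30),-.002,.1),pose(-.0975,.040,np.radians(30),-.002,.1)): d=delta(A,B); print(d)
E
```

```text
clock: 4.18
eef_pos: [0.3745, 0.2211, 0.1022]
tool_rot: [0.019, 0.873, -0.028, 0.487]
ft_force: [0.3, -0.6, 0.5]
grip_width: -0.0002
grasp_force: 0.0
[0.37451802 0.22112521 0.10222826] [ 1.12  0.21 -1.09 -0.26 -0.92  0.9 ]
(array([ 21.9, -45.2,  28.6]), array([-0.072, -0.029, -0.008]))
(array([ 14.7, -46.5,  97.5]), array([-0.072, -0.029, -0.008]))
```

```bash
python3 -m creep '[[[15,0,15],[-0.04,0.07,0]],[[15,-10,10],[-0.03,0.07,0]],[[0,-18,0],[0,0,0]],[[0,-18,0],[0,0,0]],[[0,0,0],[0,0,0]]]'; python3 - <<'E'
from plan import *
A=now(); print(A[0],np.round(bot.get_obs()["joint_pos"],2))
for B in (pose(-.14,.06,np.radians(38),-.002,.1),pose(-.0975,.035,np.radians(38),-.002,.1)): d=delta(A,B); print(d)
E
```

```text
clock: 4.8
eef_pos: [0.3858, 0.2037, 0.0811]
tool_rot: [0.01, 0.909, -0.01, 0.416]
ft_force: [-0.0, 0.9, -0.1]
grip_width: 0.0001
grasp_force: 0.0
[0.38581435 0.20367771 0.08105021] [ 0.93  0.14 -1.09 -0.23 -0.67  0.75]
(array([  3.4, -30.7,  28.7]), array([-0.031, -0.05 , -0.013]))
(array([ -5.4, -33.3,  77.1]), array([-0.031, -0.05 , -0.013]))
```

```bash
python3 -m creep '[[[8,0,12],[0,0,0]],[[8,0,16],[0,0,0]],[[0,-15,0],[0,0,0]],[[0,-15,0],[0,0,0]],[[0,0,0],[0,0,0]]]'; python3 - <<'E'
from plan import *
A=now(); print(A[0],np.round(bot.get_obs()["joint_pos"],2), A[1].as_matrix()[:,2].round(2))
for B in (pose(-.14,.05,np.radians(38),-.002,.1),pose(-.0975,.035,np.radians(38),-.002,.1)): d=delta(A,B); print(d)
E
```

```text
clock: 5.42
eef_pos: [0.4046, 0.1926, 0.0613]
tool_rot: [0.015, 0.913, -0.019, 0.408]
ft_force: [-0.3, 0.8, -0.3]
grip_width: -0.0
grasp_force: 0.0
[0.40458195 0.19263553 0.06125428] [ 0.86  0.21 -1.09 -0.33 -0.64  0.69] [ 0.74 -0.05 -0.67]
(array([  8.2, -20.1,   8.4]), array([-0.052, -0.067, -0.014]))
(array([ -8.8, -21.9,  50. ]), array([-0.052, -0.067, -0.014]))
```

```bash
python3 -m creep '[[[14,-6,14],[-0.02,0.02,0]],[[6,-8,8],[-0.02,0,0]],[[0,-10,0],[0,0,0]],[[0,0,0],[0,0,0]]]'; python3 - <<'E'
from plan import *
A=now(); print(A[0],np.round(bot.get_obs()["joint_pos"],2), A[1].as_matrix()[:,2].round(2))
for B in (pose(-.13,.034,np.radians(43),-.002,.1),pose(-.0975,.034,np.radians(43),-.002,.1)): d=delta(A,B); print(d)
E
```

```text
clock: 5.92
eef_pos: [0.4191, 0.1877, 0.0411]
tool_rot: [0.011, 0.921, -0.011, 0.39]
ft_force: [-0.5, 1.8, 0.6]
grip_width: 0.0005
grasp_force: 0.0
[0.41907445 0.18767384 0.04107454] [ 0.77  0.27 -1.09 -0.4  -0.55  0.62] [ 0.72 -0.03 -0.7 ]
(array([  8.1, -16.4,   2. ]), array([-0.033, -0.019, -0.016]))
(array([-14.4, -18.5,  25.4]), array([-0.033, -0.019, -0.016]))
```

```bash
python3 -m creep '[[[5,0,5],[-0.02,0,0]],[[-7,-6,8],[-0.01,0,0]],[[-7,-7,7],[0,0,0]],[[-5,-7,5],[0,0,0]],[[0,0,0],[0,0,0]]]'; python3 - <<'E'
from plan import *
A=now(); print(A[0],np.round(bot.get_obs()["joint_pos"],2), A[1].as_matrix()[:,2].round(2))
for B in (pose(-.0975,.034,np.radians(43),-.002,.1),): d=delta(A,B); print(d)
p=vision.camera("scene"); cv2.imwrite("pics/c3.png",cv2.resize(p["image"][100:280,220:420],None,fx=3.3,fy=3.3))
E
```

```text
clock: 6.55
eef_pos: [0.4505, 0.1724, 0.0353]
tool_rot: [0.007, 0.922, 0.0, 0.387]
ft_force: [0.4, 0.0, -0.0]
grip_width: 0.0001
grasp_force: 0.0
[0.45050185 0.17242517 0.0352536 ] [ 0.64  0.31 -1.08 -0.51 -0.44  0.49] [ 0.71 -0.   -0.7 ]
(array([ 3.5, -4.2, -1.8]), array([-0.008, -0.025, -0.016]))
```

View pics/c3.png

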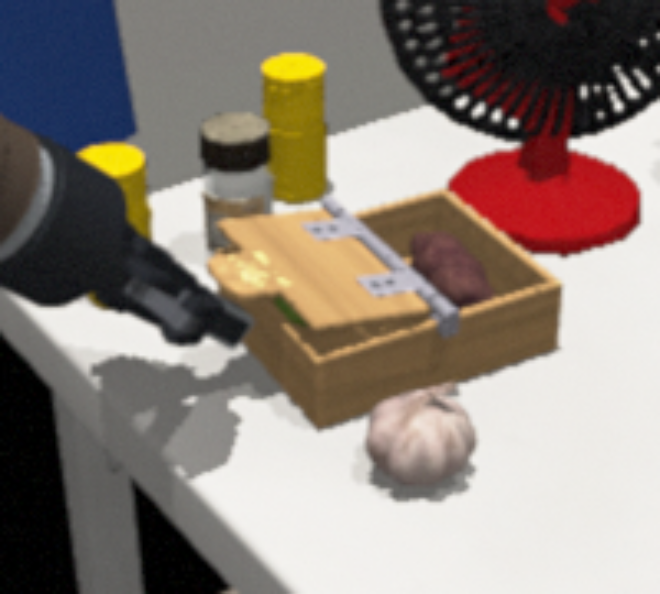

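```bash
cat >> plan.py <<'E'
def arc(th,press=0,azoff=.095,dy=-.002):
    d=np.degrees(th); a=np.radians(np.interp(d,[0,45,150,180],[44.5,46,60,62]))
    u=np.array([-np.cos(th),np.sin(th)]); n=np.array([np.sin(th),np.cos(th)]); t=np.array([np.cos(a),-np.sin(a)]); N=np.array([np.sin(a),np.cos(a)])
    H=np.array([0,.056])
    if th<a: c=H+.108*u-.003*n+.014*t-.011*N
    elif th-a<np.pi/2: c=H+.094*u-.003*n-.011*N
    else: c=H+.072*u-.003*n+.011*N
    c=c+press*n
    return pose(c[0],c[1],a,dy,azoff)
def rows(A,ths,press=0):
    for th in ths:
        B=arc(th,press); d=delta(A,B); print(round(th,2),d[0],d[1],B[0].round(3)); A=B
E
python3 - <<'E'
from plan import *
rows(now(),[0,.15]+list(np.arange(.2,3.2,.1)))
E
```

```text
0 [ 8.  -3.7 -8.4] [-0.004  0.001 -0.012] [0.439 0.169 0.035]
0.15 [-12.   -0.1 -10.8] [-0.     0.005  0.   ] [0.439 0.169 0.052]
0.2 [-4.3 -0.1 -3.2] [-0.     0.002  0.   ] [0.44  0.169 0.057]
0.3 [-9.1 -0.2 -5.8] [-0.     0.003 -0.   ] [0.442 0.169 0.067]
0.4 [-9.6 -0.3 -4.9] [-0.     0.003 -0.   ] [0.446 0.168 0.078]
0.5 [-10.   -0.4  -3.9] [-0.     0.003 -0.   ] [0.45  0.168 0.087]
0.6 [-10.3  -0.5  -2.9] [-0.     0.003  0.   ] [0.455 0.167 0.097]
0.7 [-10.6  -0.6  -1.9] [-0.     0.003 -0.   ] [0.462 0.167 0.106]
0.8 [-10.7  -0.7  -0.9] [-0.     0.005 -0.   ] [0.469 0.166 0.114]
0.9 [-9.4 -0.6 -0. ] [-0.     0.013  0.   ] [0.475 0.166 0.12 ]
1.0 [-9.3 -0.7  0.8] [-0.     0.013  0.   ] [0.483 0.165 0.126]
1.1 [-9.2 -0.7  1.6] [-0.     0.013 -0.   ] [0.491 0.164 0.131]
1.2 [-9.  -0.8  2.4] [-0.     0.013  0.   ] [0.499 0.163 0.135]
1.3 [-8.8 -0.8  3.1] [-0.     0.013 -0.   ] [0.508 0.162 0.139]
1.4 [-8.4 -0.9  3.9] [-0.     0.013  0.   ] [0.516 0.162 0.141]
1.5 [-8.1 -0.9  4.6] [-0.     0.013  0.   ] [0.526 0.161 0.143]
1.6 [-7.6 -0.9  5.3] [-0.     0.013 -0.   ] [0.535 0.16  0.143
[... 261 characters left out ...]
 [-4.6 -0.8  8. ] [-0.     0.013  0.   ] [0.579 0.156 0.133]
2.2 [-3.9 -0.8  8.4] [-0.     0.013  0.   ] [0.587 0.155 0.128]
2.3 [-3.1 -0.7  8.7] [-0.     0.013 -0.   ] [0.595 0.154 0.122]
2.4 [-2.4 -0.6  8.9] [-0.     0.013 -0.   ] [0.601 0.154 0.116]
2.5 [-1.6 -0.6  9.1] [-0.     0.013  0.   ] [0.608 0.153 0.109]
2.6 [-0.8 -0.5  9.2] [-0.     0.013  0.   ] [0.613 0.152 0.102]
2.7 [-0.  -0.4  7.6] [-0.     0.008 -0.   ] [0.617 0.152 0.095]
2.8 [ 0.6 -0.3  7.2] [-0.     0.007  0.   ] [0.62  0.152 0.088]
2.9 [ 1.3 -0.2  7.2] [-0.     0.007 -0.   ] [0.622 0.152 0.081]
3.0 [ 1.9 -0.2  7. ] [-0.     0.007 -0.   ] [0.624 0.151 0.074]
3.1 [ 2.6 -0.1  6.8] [-0.     0.007  0.   ] [0.625 0.151 0.067]
```

```bash
python3 -m creep '[[[4,-4,-4],[0,0,0]],[[-6,0,-5],[0,0,0]],[[-6,0,-5],[0,0,0]],[[-5,0,-3],[0,0,0]],[[-9,0,-6],[0,0,0]],[[-9.5,0,-5],[0,0,0]],[[0,0,0],[0,0,0]]]'; python3 - <<'E'
from plan import *
A=now(); print(A[0],np.round(bot.get_obs()["joint_pos"],2), A[1].as_matrix()[:,2].round(2))
for th in(.4,.5): print(delta(A,arc(th)))
p=vision.camera("scene"); cv2.imwrite("pics/c4.png",cv2.resize(p["image"][100:280,220:420],None,fx=3.3,fy=3.3))
E
```

```text
clock: 7.48
eef_pos: [0.4553, 0.1716, 0.0797]
tool_rot: [0.007, 0.922, -0.0, 0.387]
ft_force: [-0.5, -1.4, -0.5]
grip_width: -0.0004
grasp_force: 0.0
[0.45525229 0.17156828 0.07967414] [ 0.63  0.15 -1.03 -0.29 -0.44  0.48] [ 0.71 -0.01 -0.7 ]
(array([ 8.2, -3.3, -5.4]), array([-0.005,  0.013, -0.012]))
(array([-1.9, -3.6, -9.2]), array([-0.005,  0.016, -0.012]))
```

View pics/c4.png

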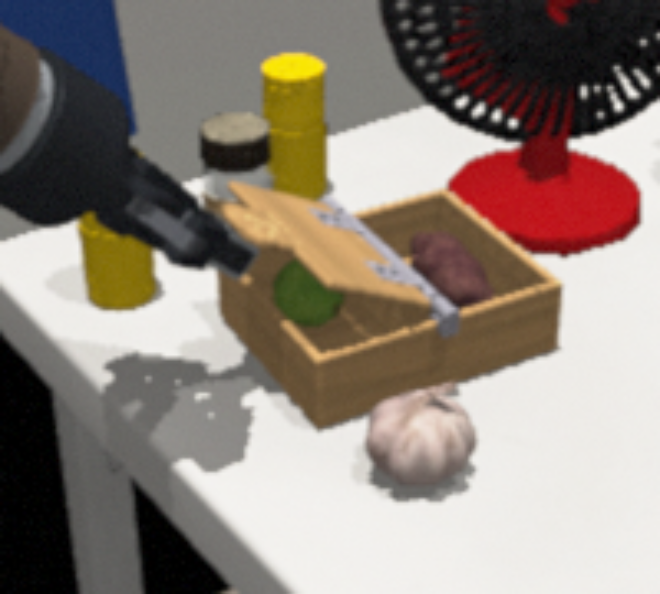

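```bash
python3 -m creep '[[[-10,-1.5,-4],[0,0,0]],[[-10.5,-1.5,-3],[0,0,0]],[[-10.5,-1.5,-2],[0,0,0]],[[-10,-1,-1],[0,0.013,0]],[[-9.5,-0.7,-1],[0,0.013,0]],[[-9.3,-0.7,0],[0,0.013,0]],[[-9.2,-0.7,1],[0,0.013,0]],[[0,0,0],[0,0,0]]]'; python3 - <<'E'
from plan import *
A=now(); print(A[0],np.round(bot.get_obs()["joint_pos"],2), A[1].as_matrix()[:,2].round(2))
for th in(1.1,1.2,1.3): print(delta(A,arc(th)))
W=cloud(vision.camera("top")).reshape(-1,3); W=W-S; w=np.c_[W@ex,W@ey,W[:,2]]
m=(abs(w[:,1])>.032)&(abs(w[:,1])<.06)&(w[:,2]>.01)&(w[:,2]<.11)&(abs(w[:,0])<.085); f=w[m]; ang=np.arctan2(f[:,2],-f[:,0]); print(m.sum(),np.percentile(ang,[5,25,50,75,95]).round(2))
E
```

```text
clock: 8.52
eef_pos: [0.4976, 0.1628, 0.135]
tool_rot: [0.007, 0.932, -0.001, 0.362]
ft_force: [0.5, -0.0, 0.2]
grip_width: 0.0001
grasp_force: 0.0
[0.49757119 0.16278865 0.1350416 ] [ 0.51  0.03 -0.84  0.02 -0.34  0.41] [ 0.68 -0.01 -0.74]
(array([ 7.9,  1.2, -1.9]), array([-0.006,  0.016, -0.013]))
(array([-1.1,  0.5,  0.6]), array([-0.006,  0.029, -0.013]))
(array([-9.8, -0.2,  4. ]), array([-0.006,  0.042, -0.013]))
354 [1.18 1.23 1.26 1.31 1.47]
```

```bash
python3 -m creep '[[[-9.5,0,4],[0,0.02,0]],[[-8.4,-0.8,4],[0,0.02,0]],[[-8,-0.9,4.6],[0,0.013,0]],[[-7.6,-0.9,5.3],[0,0.013,0]],[[-7,-0.9,6],[0,0.013,0]],[[-6.6,-0.9,6.5],[0,0.013,0]],[[-6,-0.9,7],[0,0.013,0]],[[-5.3,-0.8,7.6],[0,0.013,0]],[[-4.6,-0.8,8],[0,0.013,0]],[[0,0,0],[0,0,0]]]'; python3 - <<'E'
from plan import *
A=now(); print(A[0],np.round(bot.get_obs()["joint_pos"],2), A[1].as_matrix()[:,2].round(2))
rows(A,[2.2,2.3,2.4,2.5,2.6,2.7,2.8,2.9,3.0,3.1])
p=vision.camera("scene"); cv2.imwrite("pics/c5.png",cv2.resize(p["image"][100:280,220:420],None,fx=3.3,fy=3.3))
W=cloud(vision.camera("top")).reshape(-1,3); W=W-S; w=np.c_[W@ex,W@ey,W[:,2]]
m=(abs(w[:,1])>.032)&(abs(w[:,1])<.06)&(w[:,2]>.01)&(w[:,2]<.11)&(abs(w[:,0])<.085); f=w[m]; ang=np.arctan2(f[:,2],-f[:,0]); print(m.sum(),np.percentile(ang,[5,25,50,75,95]).round(2))
E
```

```text
clock: 9.82
eef_pos: [0.5792, 0.155, 0.1325]
tool_rot: [0.007, 0.954, -0.0, 0.3]
ft_force: [-0.2, 0.2, 0.7]
grip_width: 0.0001
grasp_force: 0.0
[0.57919688 0.1549579  0.13251582] [ 0.37  0.18 -0.57  0.25 -0.21  0.32] [ 0.57 -0.   -0.82]
2.2 [-3.9 -0.   8.6] [-0.004  0.03  -0.013] [0.587 0.155 0.128]
2.3 [-3.1 -0.7  8.7] [-0.     0.013  0.   ] [0.595 0.154 0.122]
2.4 [-2.4 -0.6  8.9] [-0.     0.013 -0.   ] [0.601 0.154 0.116]
2.5 [-1.6 -0.6  9.1] [-0.     0.013 -0.   ] [0.608 0.153 0.109]
2.6 [-0.8 -0.5  9.2] [-0.     0.013 -0.   ] [0.613 0.152 0.102]
2.7 [-0.  -0.4  7.6] [-0.     0.008 -0.   ] [0.617 0.152 0.095]
2.8 [ 0.6 -0.3  7.2] [-0.     0.007  0.   ] [0.62  0.152 0.088]
2.9 [ 1.3 -0.2  7.2] [-0.     0.007  0.   ] [0.622 0.152 0.081]
3.0 [ 1.9 -0.2  7. ] [-0.     0.007 -0.   ] [0.624 0.151 0.074]
3.1 [ 2.6 -0.1  6.8] [-0.     0.007  0.   ] [0.625 0.151 0.067]
319 [2.06 2.08 2.09 2.1  2.13]
```

View pics/c5.png

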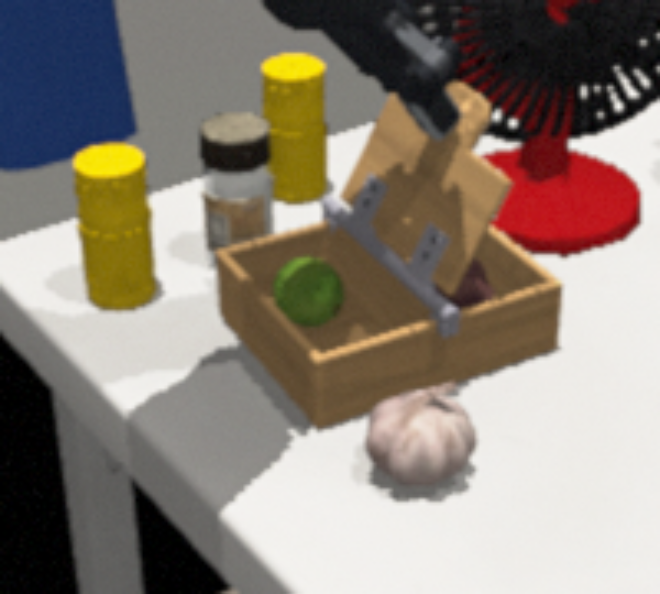

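The flap is past upright at about 2.09 rad, with the fingertips on its face at crop (440,125). The lime is in view at (310,290), undisturbed. I'll carry on with the same arc.

```bash
python3 -m creep '[[[-3.9,0,8.6],[0,0.02,0]],[[-3.1,-0.5,8.7],[0,0.013,0]],[[-2.4,-0.5,9],[0,0.013,0]],[[-1.6,-0.5,9],[0,0.013,0]],[[-0.8,-0.5,9],[0,0.013,0]],[[0,-0.4,7.6],[0,0.008,0]],[[0.6,-0.3,7.2],[0,0,0]],[[1,0,5],[0,0,0]],[[1,0,5],[0,0,0]],[[1,0,4],[0,0,0]],[[0,0,0],[0,0,0]]]'; python3 - <<'E'
from plan import *
A=now(); print(A[0],np.round(bot.get_obs()["joint_pos"],2), A[1].as_matrix()[:,2].round(2))
rows(A,[3.0,3.1,3.14])
W=cloud(vision.camera("top")).reshape(-1,3); W=W-S; w=np.c_[W@ex,W@ey,W[:,2]]
m=(abs(w[:,1])>.032)&(abs(w[:,1])<.06)&(w[:,2]>-.005)&(w[:,2]<.11)&(abs(w[:,0])<.075)&(w[:,0]>.03); f=w[m]; ang=np.arctan2(f[:,2],-f[:,0]); print(m.sum(),np.percentile(ang,[5,25,50,75,95]).round(2))
E
```

```text
clock: 11.3
eef_pos: [0.6232, 0.1519, 0.0747]
tool_rot: [0.006, 0.965, 0.0, 0.261]
ft_force: [-0.1, -0.4, -0.3]
grip_width: 0.0002
grasp_force: 0.0
[0.62320304 0.15193921 0.07471218] [ 0.31  0.35 -0.46  0.25 -0.16  0.29] [ 0.5  -0.   -0.86]
3.0 [-0.5 -0.6  0.7] [-0.003  0.03  -0.012] [0.624 0.151 0.074]
3.1 [ 2.6 -0.1  6.8] [-0.     0.007  0.   ] [0.625 0.151 0.067]
3.14 [ 1.2 -0.   2.7] [-0.     0.003 -0.   ] [0.625 0.151 0.064]
380 [1.88 1.95 2.06 2.29 2.98]
```

```bash
python3 -m creep '[[[2,0,3.5],[0,0,0]],[[1.5,0,2.6],[0,0,0]],[[1,0,1.7],[0,0,0]],[[0.5,0,0.9],[0,0,0]],[[0.5,0,0.9],[0,0,0]],[[0,0,0],[0,0,0]]]'
```

```text
clock: 12.1
eef_pos: [0.6236, 0.1519, 0.0641]
tool_rot: [0.006, 0.965, 0.0, 0.261]
ft_force: [-0.3, 0.3, 1.0]
grip_width: 0.0003
grasp_force: 0.2
```

```bash
python3 -m creep '[[[0.5,0,0.9],[0,0,0]],[[0,0,0],[0,0,0]]]';python3 -m creep '[[[0.5,0,0.9],[0,0,0]],[[0,0,0],[0,0,0]]]';python3 -m creep '[[[0.5,0,0.9],[0,0,0]],[[0,0,0],[0,0,0]]]'
```

```text
clock: 12.35
eef_pos: [0.6237, 0.1519, 0.0631]
tool_rot: [0.007, 0.965, 0.0, 0.261]
ft_force: [0.3, 0.0, 1.3]
grip_width: -0.0001
grasp_force: 0.3
clock: 12.6
eef_pos: [0.6238, 0.1519, 0.0628]
tool_rot: [0.006, 0.965, 0.0, 0.262]
ft_force: [-3.1, -0.5, 5.3]
grip_width: -0.0002
grasp_force: 2.7
clock: 12.85
eef_pos: [0.6239, 0.152, 0.0626]
tool_rot: [0.007, 0.965, 0.0, 0.262]
ft_force: [-7.1, -0.7, 11.3]
grip_width: 0.0001
grasp_force: 5.3
```

```bash
python3 -m creep '[[[0,0,-3],[0,0,0]],[[0,0,-10],[0,0,0]],[[0,0,-25],[0,0,0]],[[0,0,-30],[0,0,0]],[[-10,0,-40],[0,0,0]],[[-10,0,-40],[0,0,0]],[[0,0,-40],[0,0,0]],[[0,0,0],[0,0,0]],[[0,0,0],[0,0,0]]]'; python3 - <<'E'
from plan import *
for n in("top","scene"):
    p=vision.camera(n); c=p["image"][130:290,190:410] if n=="top" else p["image"][100:280,220:420]
    cv2.imwrite(f"pics/f_{n}.png",cv2.resize(c,None,fx=3.3,fy=3.3))
    W=cloud(p).reshape(-1,3)-S; w=np.c_[W@ex,W@ey,W[:,2]]
    for x in(.03,.05,.07,.085,.1):
        s=w[(abs(w[:,0]-x)<.006)&(abs(w[:,1])<(.05 if x<.08 else .018))&(w[:,2]<.03)]
        if len(s): print(n,x,len(s),np.percentile(s[:,2]+.056,[25,50,75]).round(4))
o=bot.get_obs(); print(o["eef_pos"],o["ft_force"])
E
```

```text
clock: 13.98
eef_pos: [0.5456, 0.1521, 0.2329]
tool_rot: [0.006, 0.965, -0.0, 0.261]
ft_force: [0.1, 0.7, 0.3]
grip_width: 0.0003
grasp_force: 0.0
top 0.03 181 [0.0569 0.0579 0.0589]
top 0.05 269 [0.0565 0.0575 0.0584]
top 0.07 266 [0.0567 0.0577 0.0586]
top 0.085 98 [0.0561 0.0571 0.0584]
top 0.1 97 [0.0567 0.0576 0.0584]
scene 0.03 324 [-0.5739  0.0575  0.0591]
scene 0.05 301 [-0.5744  0.0575  0.0588]
scene 0.07 325 [-0.5741  0.0571  0.0589]
scene 0.085 101 [-0.5736  0.0581  0.0588]
scene 0.1 99 [-0.5745  0.0577  0.0589]
[0.54536731 0.15187765 0.23157431] [ 0.07164724  0.38403574 -0.48619675]
```

View pics/f_scene.png

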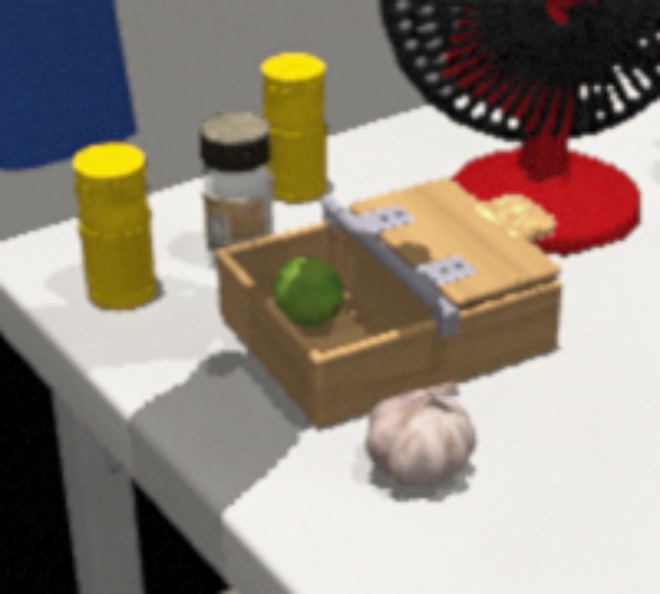

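The flap lies flat over the far bay, with its tab at crop (515,215) and its top level at about 58 mm along its whole length. The lime is in the open near bay at (310,290), the jar and garlic have not moved, and the hand is clear.

```bash
python3 -c "
from workcell import workorder; print(workorder.job_done())"
```

```text
the job is handed in; nothing more can be done
None
```

The flap is turned over and lies flat over the far bay, leaving the near bay open with the lime still in it; the jar and garlic look untouched, the hand is clear, and the job was handed in at about 14 s on the robot's clock.

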